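Get the carton label printed at the weighing station

TASK

The full carton is on the scale and a new roll is in the label printer: get its label printed with light touches of the fingertips, picking nothing up and leaving everything else standing where it is. First press the printer's raised cover down until it is fully shut and tap the round button on the printer's front deck to make it ready; then, on the weighing terminal, tap the asparagus key, which is the fourth from the left (as the operator in front of it sees it) in the row of five square keys, and last tap the long print bar. Push each key in until it clearly gives and let it come back up before you go on, and press no other key or button.

Things in the scene. Friction and masses are not known exactly. Their poses are not given: they have to be found in the camera images.
- printer: Light-grey label printer loose on the table, 2.2 kg, 190 mm wide (y), 230 mm deep (x), 150 mm high with its cover shut. Origin: centre of its underside, on the table; x points from its front (label mouth and buttons, robot side) to its back, y to the operator's left, z up. A flat deck with two buttons at z = 0.125 fills x = -0.115 to -0.060; behind it lies the cover.
- cover (a joint): Printer's top cover, 166 x 190 mm hood with a dark window, hinged along the back (printer x = 0.110, z = 0.128). Value: opening angle, rad; 0 = shut, its flat top then at printer z = 0.150, x = -0.056 to 0.110. Starts ajar, front edge 20 to 60 mm up. The stiff hinge keeps it where it is left; 2 to 3 N down near its front edge moves it. Counts as shut below 0.03.
- cover_spot (a point): Point on the cover's top (a thin hood that itself flexes 1 mm per 4.5 N here), mid-width, 24 mm behind its front edge and 142 mm from the hinge; moves with the cover. Cover shut, it lies at x = -0.032, y = 0, z = 0.150 in the printer's frame.
- ready_button (a joint): Round button, 24 mm across, on the printer's front deck to the operator's right. Light grey, sprung. Value: how far it is pushed in, 0 (up) to 0.006 m (bottom). Springs back; it reacts at 0.002 m (about 4 N) and bottoms at about 9 N.
- ready_button_top (a point): Centre of the top of the round ready button, at x = -0.088, y = -0.050, z = 0.134 in the printer's frame, 8.5 mm above the deck; z axis points up, out of the button.
- feed_button (a joint): Narrow oblong button, 12 x 34 mm, on the same deck, 100 mm to the left of the round one. Not to be pressed. Light grey, sprung. Value: how far it is pushed in, 0 (up) to 0.006 m (bottom). 
- terminal: Weighing terminal loose on the table, 2.4 kg: steel wedge 200 mm deep (x), 300 mm wide (y); dark face sloping 15 degrees down to the robot, 57 mm high in front, 110 mm at the back. Origin and axes as for the printer. On the face from the back: display; row of five square keys; front row: two round keys left, long print bar right. Keys 8.5 mm high, sprung, sliding square to the face.
- product4 (a joint): Asparagus key: the fourth from the left of five equal square keys, 24 x 24 mm, 46 mm apart centre to centre. Light grey, sprung. Value: how far it is pushed in, 0 (up) to 0.006 m (bottom). Springs back; it reacts at 0.002 m (about 4 N) and bottoms at about 9 N.
- product4_top (a point): Centre of the top of the asparagus key. z axis points out of the key, square to the sloping face; x up the slope, y to the operator's left.
- print_key (a joint): Print bar: the only long key, 74 mm (across) x 24 mm, at the right of the front row, 51 mm in front of the row of square keys. Light grey, sprung. Value: how far it is pushed in, 0 (up) to 0.006 m (bottom). Springs back; it reacts at 0.002 m (about 4 N) and bottoms at about 9 N.
- print_key_top (a point): Centre of the top of the print bar; axes as for the asparagus key.
- product1 (a joint): Square key number 1 from the left, another product. Not to be pressed. Light grey, sprung. Value: how far it is pushed in, 0 (up) to 0.006 m (bottom). 
- product2 (a joint): Square key number 2 from the left, another product. Not to be pressed. Light grey, sprung. Value: how far it is pushed in, 0 (up) to 0.006 m (bottom). 
- product3 (a joint): Square key number 3 from the left, another product. Not to be pressed. Light grey, sprung. Value: how far it is pushed in, 0 (up) to 0.006 m (bottom). 
- product5 (a joint): Square key number 5 from the left, another product. Not to be pressed. Light grey, sprung. Value: how far it is pushed in, 0 (up) to 0.006 m (bottom). 
- zero_key (a joint): Round key, 24 mm, far left of the front row. Not to be pressed. Light grey, sprung. Value: how far it is pushed in, 0 (up) to 0.006 m (bottom). 
- tare_key (a joint): Round key, 24 mm, second from the left in the front row; its centre is 69 mm left of the print bar's near end. Not to be pressed. Light grey, sprung. Value: how far it is pushed in, 0 (up) to 0.006 m (bottom). 
- bunch_a: Bunch of asparagus in a black sleeve, 220 x 53 x 40 mm, lying in front of the terminal. Origin: centre of its underside. Bystander.
- bunch_b: A second such bunch, lying behind the printer and terminal. Bystander.
- spare_roll: Spare label roll standing on end in front of the printer, 84 mm across, 56 mm high. Origin: centre of its underside. Bystander.
- label_gun: Black hand label gun lying on its side behind the printer and terminal, about 250 x 90 x 40 mm. Origin: on its underside, near its reel. Bystander.
- marker: Dark marker pen, 140 mm long, 15 mm thick, lying between the printer and the terminal. Origin: near its middle, on its underside. Bystander.

How it is judged:
By the outcome, as a careful person would: the job done as asked, in the order asked, and still so for the second after the job is handed in, with the robot touching nothing.
It also fails if it takes over 58 s, if anything falls off the work surface, if the arm or the gripper's body presses on something with over 40 N, if the wrist force passes 120 N, or if a joint passes its speed limit or range.

ROBOT

A 6-joint arm with a two-finger parallel gripper is mounted at the origin on the work surface. World frame = base frame: x ahead of the robot, y to its left, z up, the work surface at z = 0. Lengths are in mm, angles in rad, forces in N, time in s.
With the tool pointing down it reaches from about 375 to 975 mm from the base axis. Payload 3.8 kg.
Tool frame: the origin (TCP) lies at the very end of the fingers, on their centre line; the grasp point (between the pads) lies 19 mm behind it; z points along the fingers, y is the line along which they close (so a half turn about z gives the same grasp; the last joint's range is limited). The gripper opens to 85 mm and grips with 20 to 120 N. Pads are 22 mm wide; open, the fingers measure 114 mm over their backs; the gripper's body (76 mm by 85 mm) begins 54 mm behind the grasp point. The pads swing forward as they close: fully open they stand 13 mm farther back than shut.
Start: joints at [-1.315, 0.264, 1.604, -0, 1.274, -0.037], TCP at [194.823, -646.268, 231.28] pointing down, gripper open.
Joint ranges: [-2.63, 2.63], [-0.94, 2.18], [0.31, 2.57], [-1.31, 4.45], [0, 2.66], [-2.55, 2.55]. Speed limits (rad/s): [2.57, 2.57, 3.14, 3.14, 3.14, 3.14].

INTERFACE

Orientations are given as a 3x3 rotation matrix whose columns are the frame's x, y, z axes.
In Python, from rig import readout, grab_frame, workorder gives the robot as it stands. The module is installed in compiled form; this text tells all that it offers.
- The arm moves only by the tool jog_arm, never from a script. Its argument "moves" is a list of rows, each an object with "translation": the shift along the world's x, y, z in m, a list of three; "delta_rot": the turn, a rotation vector about the world's x, y, z in degrees, a list of three. In form: [{"translation": [dx, dy, dz], "delta_rot": [ax, ay, az]}, ...]. A call has 1 to 8 rows; each row shifts and turns the commanded pose from where the row before left it; what a row does not reach is not made up. A row lasts 1/8 s, in which the tool goes at most 62.5 mm and 10.7 degrees, less where a joint would pass 70% of its speed; a pose out of reach is approached as far as the arm can. A call with a gripper value outside its range is refused whole. "fingers" is the finger opening in m, from 0 to 0.0854, set as the call begins (left out, the last holds). The fingers move at their own pace and stop on an object; the grip force is fixed at half the most. Time passes only in rows, so rows that do not move let the fingers close. It gives the time, the measured TCP pose, the force, the opening and the grip force at its end, in the units of the state.
- readout.observe(): the state, without advancing time (a new reading comes with each control period).
- grab_frame(name): name is "scene" or "top" or "wrist"; returns a dict with "img" (400x640x3 uint8, blue, green, red), "fx", "fy", "cx", "cy" (pixels), "R" (3x3) and "t" (3): a world point X has camera coordinates R X + t; the wrist camera has in their place "tool_from_camera" (4x4, takes a point from camera to tool coordinates, whose origin is the TCP and whose axes are the flange's). Camera axes: x right, y down, z forward; pixel columns grow to the right and rows downward; lengths in mm; the calibration is good to about 2 mm. A picture is of the moment at which its call begins: read the wrist's pose just before it. There is no depth.
- workorder.finish_job(): hands the job in; it is judged then, once.
The state is a dict: "time": time; "joint_pos": joint angles; "qvel": joint speeds; "joint_efforts": joint torques, N m; "eef_pos": TCP position; "tool_rot": TCP orientation; "ft_force": force on the tool from outside, world axes, zero at the start; "torque": the same for the moment, N m; "grip_width": finger opening in mm; "grip_force": force on a finger pad.
Only numpy, scipy, OpenCV 4.12 (cv2) and the standard library are available. Lean on these libraries where they do the work, as an engineer would, in place of code of your own. Each camera call takes 0.05 s, during which the arm holds its last target. There are 200 camera calls.

## Working session

There is one attempt and no reset: what is moved stays moved. The work goes in short steps, Python scripts to look and compute and a tool call to move; the robot and the scene stay as the last step left them, time stands still between calls to the robot, and variables do not carry over. Pictures are saved under pics/ and viewed, at most 10 in all, crops included, and the job is handed in when it is done.

Besides the shell and the picture viewer there is one more tool, called after ">>>" as name(argument=value, ...), one argument or row to a line, values as JSON. jog_arm: Moves the arm, as the interface text tells. Its arguments: {"type":"object","properties":{"moves":{"type":"array","items":{"type":"object","properties":{"translation":{"type":"array","items":{"type":"number"}},"delta_rot":{"type":"array","items":{"type":"number"}}}}},"fingers":{"type":"number"}},"required":["moves"]}

```bash
mkdir -p pics
python3 - <<'E'
from rig import readout, grab_frame
import cv2,numpy as np,pickle
print(readout.observe())
for n in ("scene","top"):
    f=grab_frame(n); cv2.imwrite(f"pics/{n}0.png",f["img"]); pickle.dump(f,open(f"{n}0.pkl","wb"))
    print(n,f["fx"],f["fy"],f["cx"],f["cy"],np.round(f["R"],4).tolist(),np.round(f["t"],1))
E
```

```text
{'time': 0.0, 'joint_pos': array([-1.31490114e+00,  2.64755023e-01,  1.60540837e+00, -1.39576806e-06,
        1.27372593e+00, -3.69000227e-02]), 'qvel': array([ 5.20876674e-05,  5.61711144e-04, -8.06040638e-04, -9.68061394e-04,
       -1.08977722e-04, -1.45081185e-03]), 'joint_efforts': array([ 8.02717950e-04, -5.15109158e+01, -3.67320442e+01, -2.36697388e-04,
        1.30384389e-02, -1.23761447e-05]), 'eef_pos': array([ 194.63083015, -645.53970602,  229.942232  ]), 'tool_rot': array([[ 9.57440744e-01,  2.88629316e-01, -5.82605523e-04],
       [ 2.88629892e-01, -9.57438170e-01,  2.22154851e-03],
       [ 8.33952605e-05, -2.29515843e-03, -9.99997363e-01]]), 'ft_force': array([ 0.0959768 , -0.2162172 ,  0.15073456]), 'torque': array([ 0.01907574, -0.01101915,  0.00818022]), 'grip_force': 0.0, 'grip_width': 85.22158570850824}
scene 408.70079511945676 408.70079511945676 312.41832362542976 207.48098741493266 [[-0.261, 0.9652, -0.0142], [0.6085, 0.1531, -0.7786], [-0.7494, -0.2119, -0.6273]] [ 214.3 -253.3 1334.7]
top 366.96906830787805 366.96906830787805 313.41150840280847 201.91642904072265 [[0.0246, -0.9995, 0.0181], [-0.9964, -0.026, -0.0808], [0.0812, -0.0161, -0.9966]] [-89.4 581.1 890.8]
```

View pics/top0.png

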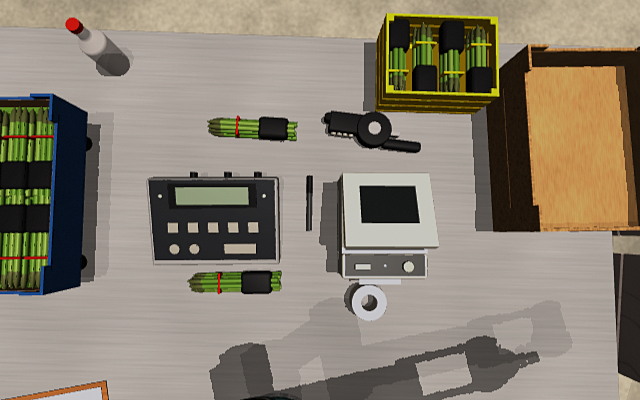

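View pics/scene0.png

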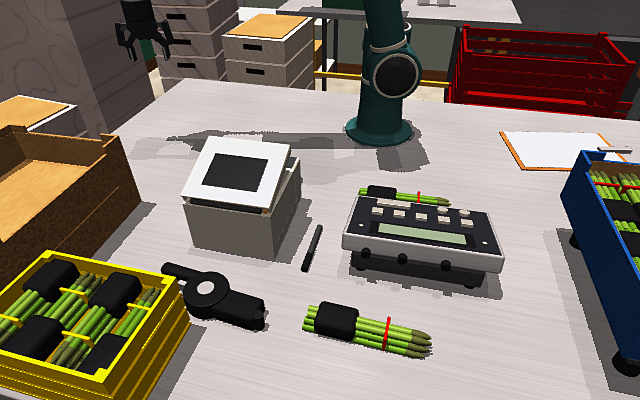

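The top view shows the terminal: square keys near (173..253, 227), with the fourth at (232,227), and the print bar at (240,249). It also shows the printer: round button (408,266), feed (362,267), and the raised white cover (340-438, 173-248). The scene view shows the keys from behind and the cover, but the deck is hidden.

```bash
cat > h.py <<'E'
import numpy as np,cv2,pickle
def ray(f,uv):
    R=np.array(f["R"]);t=np.array(f["t"]).ravel()
    d=R.T@np.array([(uv[0]-f["cx"])/f["fx"],(uv[1]-f["cy"])/f["fy"],1]); return -R.T@t,d
def onz(f,uv,z):
    c,d=ray(f,uv); return c+d*(z-c[2])/d[2]
def tri(f,a,g,b):
    c,d=ray(f,a);e,h=ray(g,b)
    s=np.linalg.lstsq(np.c_[d,-h],e-c,rcond=None)[0]
    p,q=c+d*s[0],e+h*s[1]; return (p+q)/2,np.linalg.norm(p-q)
def blobs(f,box,thr,amin,amax):
    x0,y0,x1,y1=box
    im=cv2.resize(f["img"][y0:y1,x0:x1],None,fx=4,fy=4,interpolation=cv2.INTER_CUBIC)
    m=(im.min(2)>thr).astype(np.uint8)
    n,l,s,c=cv2.connectedComponentsWithStats(m)
    return [(round((c[i][0]+.5)/4-.5+x0,2),round((c[i][1]+.5)/4-.5+y0,2),s[i][4]/16,s[i][2]/4,s[i][3]/4) for i in range(1,n) if amin<s[i][4]/16<amax]
E
python3 - <<'E'
from h import *
T=pickle.load(open("top0.pkl","rb"));S=pickle.load(open("scene0.pkl","rb"))
print("term top");[print(b) for b in blobs(T,(150,212,280,262),130,30,700)]
print("deck top");[print(b) for b in blobs(T,(345,256,426,276),150,10,400)]
print("scene");[print(b) for b in blobs(S,(360,195,480,235),130,15,200)]
im=np.hstack([cv2.resize(T["img"][165:300,330:450],(480,540),interpolation=cv2.INTER_CUBIC),cv2.resize(S["img"][130:265,180:260],(320,540),interpolation=cv2.INTER_CUBIC)])
cv2.imwrite("pics/c1.png",im)
E
```

```text
term top
(np.float64(215.98), np.float64(249.99), np.float64(403.1875), np.float64(128.5), np.float64(50.0))
(np.float64(232.67), np.float64(227.08), np.float64(87.5), np.float64(10.25), np.float64(9.75))
(np.float64(252.68), np.float64(226.85), np.float64(92.0), np.float64(10.25), np.float64(10.0))
(np.float64(172.42), np.float64(227.36), np.float64(85.25), np.float64(10.0), np.float64(9.5))
(np.float64(192.53), np.float64(227.21), np.float64(85.75), np.float64(10.0), np.float64(9.25))
(np.float64(212.59), np.float64(227.15), np.float64(84.875), np.float64(10.25), np.float64(9.25))
(np.float64(239.71), np.float64(248.33), np.float64(271.0625), np.float64(31.5), np.float64(9.5))
(np.float64(173.96), np.float64(248.66), np.float64(64.1875), np.float64(9.0), np.float64(9.25))
(np.float64(193.83), np.float64(248.58), np.float64(62.6875), np.float64(9.0), np.float64(9.0))
deck top
(np.float64(425.05), np.float64(264.8), np.float64(17.75), np.float64(1.0), np.float64(20.0))
(np.float64(408.36), np.float64(266.32), np.float64(77.75), np.float64(10.0), np.float64(10.5))
(np.float64(362.66), np.float64(266.27), np.float64(72.125), np.float64(14.75), np.float64(5.25))
scene
(np.float64(393.71), np.float64(202.11), np.float64(177.3125), np.float64(38.0), np.float64(9.25))
(np.float64(377.14), np.float64(209.62), np.float64(51.75), np.float64(11.25), np.float64(6.25))
(np.float64(398.88), np.float64(212.54), np.float64(54.0625), np.float64(11.25), np.float64(6.25))
(np.float64(420.98), np.float64(215.55), np.float64(53.9375), np.float64(11.0), np.float64(6.5))
(np.float64(443.51), np.float64(218.57), np.float64(57.375), np.float64(12.0), np.float64(6.5))
(np.float64(466.48), np.float64(221.64), np.float64(56.8125), np.float64(12.25), np.float64(6.5))
```

View pics/c1.png

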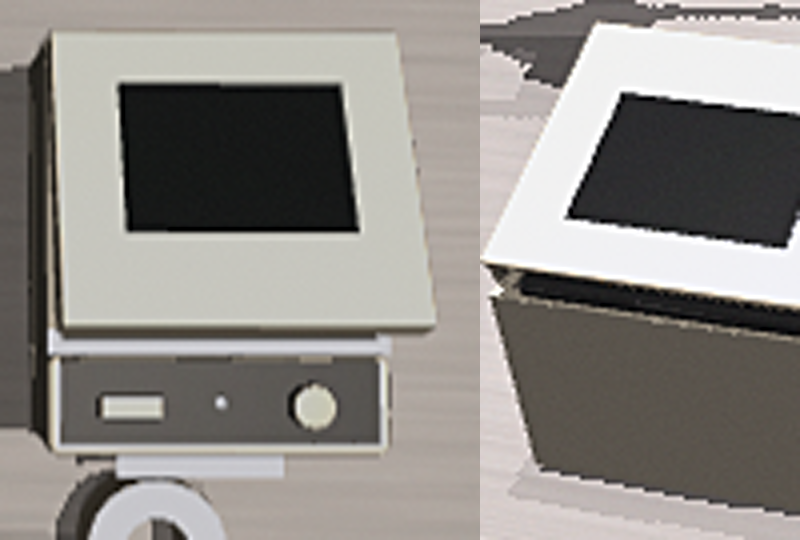

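The crop shows the round button at top pixel (408.4,266.3), the feed button at (362.7,266.3), and the cover's front edge from (346,247) to (438.5,247). The cover's front right corner in the scene view is at (209,135.5).

Run:
```python
from h import *
T=pickle.load(open("top0.pkl","rb"));S=pickle.load(open("scene0.pkl","rb"))
np.set_printoptions(precision=1,suppress=True)
tk=[(172.42,227.36),(192.53,227.21),(212.59,227.15),(232.67,227.08),(252.68,226.85)]
sk=[(466.48,221.64),(443.51,218.57),(420.98,215.55),(398.88,212.54),(377.14,209.62)]
K=[]
for a,b in zip(tk,sk):
    p,e=tri(T,a,S,b);K.append(p);print("key",p,e)
pb,e=tri(T,(239.71,248.33),S,(393.71,202.11));print("bar",pb,e)
# nominal heights: face z at keys
K=np.array(K);print("pitch",np.linalg.norm(K[4]-K[0])/4,"slope dist",np.linalg.norm(pb[[0,2]]-K[:,[0,2]].mean(0)))
r=onz(T,(408.36,266.32),134);f=onz(T,(362.66,266.27),134)
print("ready",r,"feed",f,np.linalg.norm(r-f))
y=(f-r)/np.linalg.norm(f-r);x=np.array([y[1],-y[0],0])
o=r+0.088*1000*x+50*y;o[2]=0
print("printer o",o,"x",x,"yaw deg",np.degrees(np.arctan2(x[1],x[0])))
p,e=tri(T,(438.5,246.8),S,(209,135.5));print("cover FR corner",p,e, "in printer",(p-o)@x,(p-o)@y)
h=o+110*x;h[2]=128
print("hinge",h,"shut spot",o-32*x+[0,0,150])
for z in (134,): print(onz(T,(346,264.5),125))
# terminal corners top (back), with z~110 ; front z~57
for uv,z in [((149,178.5),110),((279,178.5),110),((153,263),57),((279.5,262.5),57)]: print("term corner",onz(T,uv,z))
```

```text
key [511.1 248.2  85.4] 1.0916626096958395
key [512.6 202.3  85.4] 1.1636920259414456
key [513.9 156.4  85.2] 1.308897269573628
key [515.3 110.3  85.2] 1.3492458083160397
key [517.   64.2  85.4] 1.574066394448163
bar [466.4  94.8  73.3] 0.4207058916011448
pitch 46.02566829463992 slope dist 49.11450906322078
ready [ 439.2 -282.6  134. ] feed [ 437.  -183.1  134. ] 99.5682768404959
printer o [ 526.1 -230.7    0. ] x [1. 0. 0.] yaw deg 1.2537953360031329
cover FR corner [ 485.4 -327.1  196.7] 2.159814575838522 in printer -42.85998838378774 -95.52114199369377
hinge [ 636.1 -228.3  128. ] shut spot [ 494.1 -231.4  150. ]
[ 439.2 -147.8  125. ]
term corner [619.4 298.4 110. ]
term corner [627.4   6.1 110. ]
term corner [426.4 299.9  57. ]
term corner [434.5   2.7  57. ]
```

>>> jog_arm(
  moves=[
    {"translation":[0.02,0.04,0.005],"delta_rot":[0,0,-1.9]},
    {"translation":[0.02,0.04,0.005],"delta_rot":[0,0,-1.9]},
    {"translation":[0.02,0.04,0.005],"delta_rot":[0,0,-1.9]},
    {"translation":[0.02,0.04,0.005],"delta_rot":[0,0,-1.9]},
    {"translation":[0.02,0.04,0],"delta_rot":[0,0,-1.9]},
    {"translation":[0.02,0.04,0],"delta_rot":[0,0,-1.9]},
    {"translation":[0.02,0.04,0],"delta_rot":[0,0,-1.9]},
    {"translation":[0.02,0.04,0],"delta_rot":[0,0,-1.9]},
  ],
  fingers=0,
)

```text
time: 1.1
eef_pos: [355.0, -324.7, 250.9]
tool_rot: [[1.0, 0.026, -0.0], [0.026, -1.0, 0.0], [-0.0, -0.0, -1.0]]
ft_force: [0.1, -0.0, 0.5]
grip_width: 0.2
grip_force: 0.0
```

>>> jog_arm(
  moves=[
    {"translation":[0.04,0.03,0]},
    {"translation":[0.04,0.03,0]},
    {"translation":[0.04,0.03,-0.005]},
    {"translation":[0.025,0.003,-0.02]},
    {"translation":[0,0,-0.015]},
    {"translation":[0,0,0]},
  ],
)

```text
validation failed for argument at $.mo...
```

Run:
```python
from h import *
from rig import grab_frame,readout
s=readout.observe();print(s["eef_pos"],s["ft_force"])
f=grab_frame("scene");pickle.dump(f,open("s1.pkl","wb"))
g=grab_frame("top")
cv2.imwrite("pics/c2.png",np.hstack([cv2.resize(f["img"][60:265,160:320],(390,500)),cv2.resize(g["img"][140:300,310:450],(400,500))]))
```

```text
[ 355.02515175 -324.69074538  250.85153531] [ 0.06564308 -0.01571307  0.46426601]
```

View pics/c2.png

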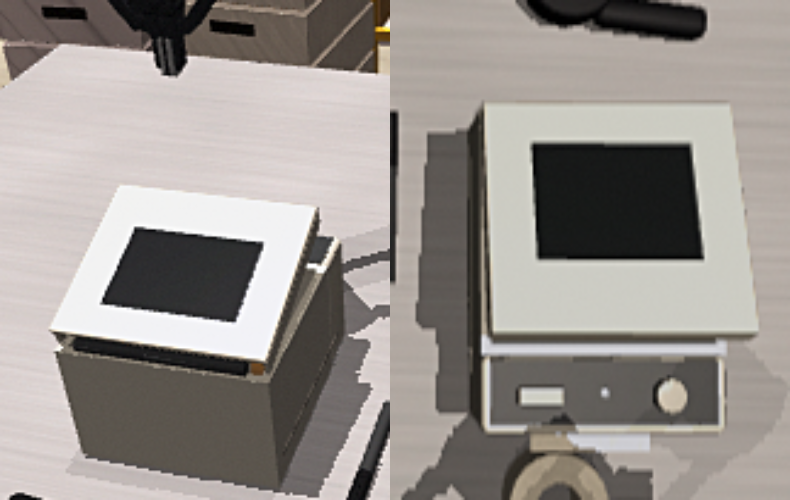

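The move was refused because every row needs `delta_rot`. The picture shows the gripper closed at about scene pixel (231,91), still short of the printer, with the cover unchanged.

>>> jog_arm(
  moves=[
    {"translation":[0.04,0.03,0],"delta_rot":[0,0,0]},
    {"translation":[0.04,0.03,0],"delta_rot":[0,0,0]},
    {"translation":[0.04,0.03,-0.005],"delta_rot":[0,0,0]},
    {"translation":[0.025,0.003,-0.02],"delta_rot":[0,0,0]},
    {"translation":[0,0,-0.015],"delta_rot":[0,0,0]},
    {"translation":[0,0,0],"delta_rot":[0,0,0]},
  ],
)

```text
time: 1.95
eef_pos: [497.8, -233.1, 209.0]
tool_rot: [[1.0, 0.027, -0.005], [0.027, -1.0, 0.002], [-0.005, -0.002, -1.0]]
ft_force: [-0.2, -0.3, 0.9]
grip_width: -0.2
grip_force: 0.0
```

Run:
```python
from h import *
from rig import grab_frame,readout
s=readout.observe();p=s["eef_pos"];print(p,s["ft_force"])
f=grab_frame("scene");g=grab_frame("top")
for F in (f,g):
    c=np.array(F["R"])@p+np.array(F["t"]).ravel();u=(F["fx"]*c[0]/c[2]+F["cx"],F["fy"]*c[1]/c[2]+F["cy"]);print(u)
    cv2.circle(F["img"],(int(round(u[0])),int(round(u[1]))),1,(0,0,255),-1)
cv2.imwrite("pics/c3.png",np.hstack([cv2.resize(f["img"][60:265,160:320],(390,500)),cv2.resize(g["img"][140:300,310:450],(400,500))]))
```

```text
[ 497.77406309 -233.13789942  208.96702242] [-0.16024288 -0.2629849   0.87432989]
(np.float64(245.72422391059018), np.float64(138.35567978370062))
(np.float64(394.0451519831898), np.float64(239.42551332542334))
```

View pics/c3.png

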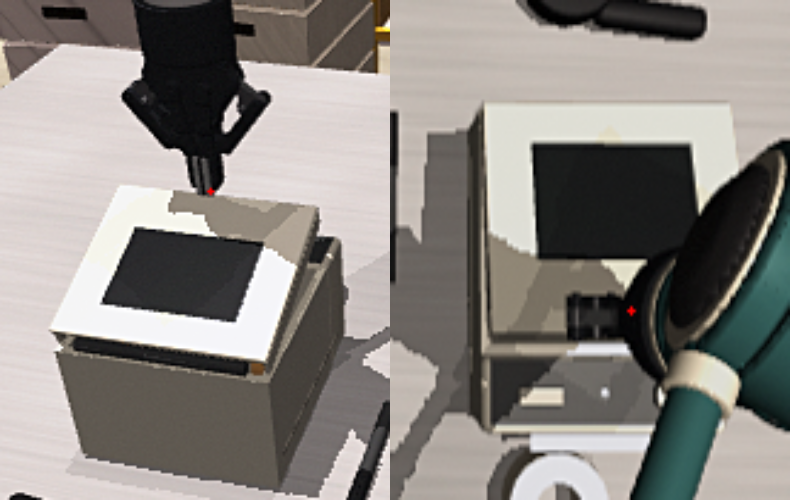

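The projected TCP falls on the fingertips at scene (246,138), just above mid-width of the cover near its front edge. The pose agrees with the calibration, so I'll push down.

>>> jog_arm(
  moves=[
    {"translation":[0,0,-0.006],"delta_rot":[0,0,0]},
    {"translation":[0,0,-0.006],"delta_rot":[0,0,0]},
    {"translation":[0,0,-0.006],"delta_rot":[0,0,0]},
    {"translation":[0,0,-0.006],"delta_rot":[0,0,0]},
    {"translation":[-0.001,0,-0.006],"delta_rot":[0,0,0]},
  ],
)

```text
time: 2.68
eef_pos: [498.8, -233.4, 181.1]
tool_rot: [[1.0, 0.028, 0.0], [0.028, -1.0, -0.0], [0.0, 0.0, -1.0]]
ft_force: [-2.2, -0.3, 4.0]
grip_width: 0.1
grip_force: 1.4
```

>>> jog_arm(
  moves=[
    {"translation":[-0.001,0,-0.005],"delta_rot":[0,0,0]},
    {"translation":[-0.001,0,-0.005],"delta_rot":[0,0,0]},
    {"translation":[0,0,-0.004],"delta_rot":[0,0,0]},
  ],
)

```text
time: 3.05
eef_pos: [496.5, -233.1, 166.8]
tool_rot: [[1.0, 0.027, -0.001], [0.027, -1.0, 0.0], [-0.001, -0.0, -1.0]]
ft_force: [-1.1, -0.5, 4.0]
grip_width: -0.1
grip_force: 1.3
```

>>> jog_arm(
  moves=[
    {"translation":[0,0,-0.003],"delta_rot":[0,0,0]},
    {"translation":[0,0,-0.003],"delta_rot":[0,0,0]},
  ],
)

```text
time: 3.3
eef_pos: [496.8, -233.2, 161.1]
tool_rot: [[1.0, 0.028, -0.0], [0.028, -1.0, 0.0], [-0.0, -0.0, -1.0]]
ft_force: [-2.5, 0.5, 3.9]
grip_width: -0.1
grip_force: 1.3
```

>>> jog_arm(
  moves=[
    {"translation":[-0.001,0,-0.003],"delta_rot":[0,0,0]},
    {"translation":[-0.001,0,-0.003],"delta_rot":[0,0,0]},
    {"translation":[0,0,-0.002],"delta_rot":[0,0,0]},
    {"translation":[0,0,0],"delta_rot":[0,0,0]},
  ],
)

```text
time: 3.8
eef_pos: [495.2, -233.3, 153.2]
tool_rot: [[1.0, 0.027, 0.001], [0.027, -1.0, -0.0], [0.001, 0.0, -1.0]]
ft_force: [1.0, -0.0, 1.6]
grip_width: 0.3
grip_force: 0.7
```

>>> jog_arm(
  moves=[
    {"translation":[0,0,-0.0015],"delta_rot":[0,0,0]},
    {"translation":[0,0,0],"delta_rot":[0,0,0]},
  ],
)

```text
time: 4.05
eef_pos: [494.9, -233.2, 151.7]
tool_rot: [[1.0, 0.028, 0.0], [0.028, -1.0, 0.0], [0.0, -0.0, -1.0]]
ft_force: [0.1, 0.5, 1.4]
grip_width: -0.5
grip_force: 0.9
```

>>> jog_arm(
  moves=[
    {"translation":[0,0,-0.0015],"delta_rot":[0,0,0]},
    {"translation":[0,0,0],"delta_rot":[0,0,0]},
  ],
)

```text
time: 4.3
eef_pos: [494.7, -233.2, 150.1]
tool_rot: [[1.0, 0.027, -0.0], [0.027, -1.0, 0.0], [-0.0, -0.0, -1.0]]
ft_force: [-0.1, 0.8, 2.0]
grip_width: -0.0
grip_force: 1.0
```

Still no hard stop, so I'll continue in small steps.

>>> jog_arm(
  moves=[
    {"translation":[0,0,-0.0015],"delta_rot":[0,0,0]},
    {"translation":[0,0,0],"delta_rot":[0,0,0]},
  ],
)

```text
time: 4.55
eef_pos: [494.6, -233.3, 148.9]
tool_rot: [[1.0, 0.028, -0.001], [0.028, -1.0, 0.0], [-0.001, -0.0, -1.0]]
ft_force: [-1.7, 0.6, 4.0]
grip_width: -0.1
grip_force: 2.2
```

>>> jog_arm(
  moves=[
    {"translation":[0,0,-0.001],"delta_rot":[0,0,0]},
    {"translation":[0,0,0],"delta_rot":[0,0,0]},
  ],
)

```text
time: 4.8
eef_pos: [494.5, -233.3, 148.3]
tool_rot: [[1.0, 0.028, -0.001], [0.028, -1.0, 0.0], [-0.001, -0.0, -1.0]]
ft_force: [-3.6, 2.0, 6.6]
grip_width: -0.1
grip_force: 3.5
```

>>> jog_arm(
  moves=[
    {"translation":[0,0,-0.001],"delta_rot":[0,0,0]},
    {"translation":[0,0,0],"delta_rot":[0,0,0]},
  ],
)

```text
time: 5.05
eef_pos: [494.5, -233.3, 147.7]
tool_rot: [[1.0, 0.028, -0.001], [0.028, -1.0, -0.0], [-0.001, -0.0, -1.0]]
ft_force: [-4.1, 1.3, 9.8]
grip_width: 0.1
grip_force: 4.8
```

>>> jog_arm(
  moves=[
    {"translation":[0.0005,0,-0.001],"delta_rot":[0,0,0]},
    {"translation":[0,0,0],"delta_rot":[0,0,0]},
  ],
)

```text
time: 5.3
eef_pos: [494.5, -233.3, 147.4]
tool_rot: [[1.0, 0.028, -0.002], [0.028, -1.0, -0.0], [-0.002, -0.0, -1.0]]
ft_force: [-7.1, 1.9, 13.4]
grip_width: -0.2
grip_force: 6.9
```

>>> jog_arm(
  moves=[
    {"translation":[0,0,0.005],"delta_rot":[0,0,0]},
    {"translation":[0,0,0.02],"delta_rot":[0,0,0]},
    {"translation":[0,0,0.03],"delta_rot":[0,0,0]},
    {"translation":[0,0.05,0.02],"delta_rot":[0,0,0]},
    {"translation":[-0.02,0.06,0],"delta_rot":[0,0,0]},
    {"translation":[-0.02,0.06,0],"delta_rot":[0,0,0]},
    {"translation":[0,0.05,0],"delta_rot":[0,0,0]},
    {"translation":[0,0,0],"delta_rot":[0,0,0]},
  ],
)

```text
time: 6.3
eef_pos: [455.2, -11.9, 220.3]
tool_rot: [[0.999, 0.032, -0.0], [0.032, -0.999, 0.001], [-0.0, -0.001, -1.0]]
ft_force: [0.7, -0.4, -0.3]
grip_width: -0.2
grip_force: 0.0
```

Run:
```python
from h import *
from rig import grab_frame
f=grab_frame("scene");g=grab_frame("top");pickle.dump(g,open("t2.pkl","wb"))
print(blobs(g,(345,252,424,278),150,10,400))
cv2.imwrite("pics/c4.png",np.hstack([cv2.resize(f["img"][60:265,160:320],(390,500)),cv2.resize(g["img"][140:300,310:450],(400,500))]))
```

```text
[(np.float64(384.22), np.float64(252.36), np.float64(136.25), np.float64(79.0), np.float64(1.75)), (np.float64(408.4), np.float64(266.34), np.float64(80.375), np.float64(10.0), np.float64(10.75)), (np.float64(362.63), np.float64(266.36), np.float64(76.3125), np.float64(14.75), np.float64(5.25)), (np.float64(383.86), np.float64(276.51), np.float64(157.0), np.float64(79.0), np.float64(2.0))]
```

View pics/c4.png

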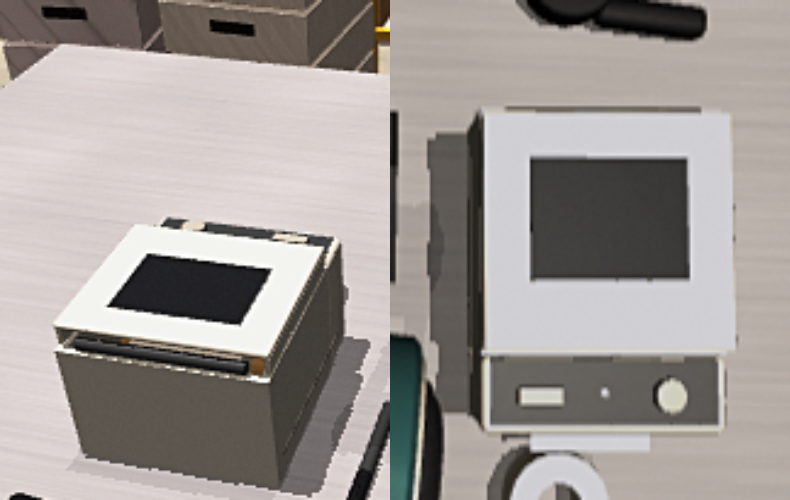

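The cover looks flush: front edge at top-view row ~252, and the button pixels have not moved, so the printer hasn't either. Next I'll check its height in two views, and the ready button, which the scene view can now see.

Run:
```python
from h import *
from rig import grab_frame
np.set_printoptions(precision=1,suppress=True)
f=grab_frame("scene");g=pickle.load(open("t2.pkl","rb"))
b=blobs(f,(225,145,290,162),130,5,60);print(b)
def quad(F,box):
    x0,y0,x1,y1=box;im=cv2.resize(F["img"][y0:y1,x0:x1],None,fx=4,fy=4,interpolation=cv2.INTER_CUBIC)
    m=(im.max(2)<95).astype(np.uint8);n,l,s,c=cv2.connectedComponentsWithStats(m)
    i=1+np.argmax(s[1:,4]);return (c[i]+.5)/4-.5+[x0,y0],s[i][4]/16
a,A=quad(g,(348,178,428,245));c,C=quad(f,(195,155,280,200));print(a,A,c,C,"window",tri(g,a,f,c))
print("FR corner",tri(g,(430.75,252),f,(215,152.2)))
if b: print("ready",tri(g,(408.4,266.34),f,min(b)[:2]))
```

```text
[]
[386.2 209.5] 2093.0625 [238.2 178.1] 1266.3125 window (array([ 561. , -231.1,  147.9]), np.float64(1.6816167010115342))
FR corner (array([ 472. , -328.4,  145.5]), np.float64(1.4164533914801734))
```

Cover shut: window 148 mm, front edge ~146 mm, flat within 2–3 mm. Next, the ready button.

>>> jog_arm(
  moves=[
    {"translation":[0,-0.05,0],"delta_rot":[0,0,0]},
    {"translation":[0,-0.055,0],"delta_rot":[0,0,0]},
    {"translation":[0,-0.055,0],"delta_rot":[0,0,0]},
    {"translation":[-0.008,-0.055,-0.01],"delta_rot":[0,0,0]},
    {"translation":[-0.008,-0.055,-0.02],"delta_rot":[0,0,0]},
    {"translation":[0,0,-0.025],"delta_rot":[0,0,0]},
    {"translation":[0,0,-0.015],"delta_rot":[0,0,0]},
    {"translation":[0,0,0],"delta_rot":[0,0,0]},
  ],
)

```text
time: 7.45
eef_pos: [438.4, -284.5, 149.1]
tool_rot: [[1.0, 0.027, -0.003], [0.027, -1.0, 0.002], [-0.003, -0.002, -1.0]]
ft_force: [-0.2, 0.3, 0.7]
grip_width: -0.1
grip_force: 0.0
```

>>> jog_arm(
  moves=[
    {"translation":[0,0.0015,-0.006],"delta_rot":[0,0,0]},
    {"translation":[0,0,-0.006],"delta_rot":[0,0,0]},
    {"translation":[0,0,-0.003],"delta_rot":[0,0,0]},
    {"translation":[0,0,0],"delta_rot":[0,0,0]},
  ],
)

```text
time: 7.95
eef_pos: [439.8, -282.8, 135.7]
tool_rot: [[1.0, 0.028, -0.0], [0.028, -1.0, 0.0], [-0.0, -0.0, -1.0]]
ft_force: [-0.5, 0.3, -0.2]
grip_width: -0.2
grip_force: 0.0
```

>>> jog_arm(
  moves=[
    {"translation":[0,0,-0.002],"delta_rot":[0,0,0]},
    {"translation":[0,0,0],"delta_rot":[0,0,0]},
  ],
)

```text
time: 8.2
eef_pos: [439.9, -283.2, 133.9]
tool_rot: [[1.0, 0.028, 0.0], [0.028, -1.0, -0.0], [0.0, 0.0, -1.0]]
ft_force: [-0.2, 0.4, 0.9]
grip_width: 0.0
grip_force: 0.0
```

>>> jog_arm(
  moves=[
    {"translation":[0,0,-0.0015],"delta_rot":[0,0,0]},
    {"translation":[0,0,0],"delta_rot":[0,0,0]},
  ],
)

```text
time: 8.45
eef_pos: [440.0, -283.3, 132.6]
tool_rot: [[1.0, 0.027, 0.0], [0.027, -1.0, -0.0], [0.0, 0.0, -1.0]]
ft_force: [-0.3, 0.9, 2.3]
grip_width: 0.2
grip_force: 1.4
```

>>> jog_arm(
  moves=[
    {"translation":[0,0,-0.002],"delta_rot":[0,0,0]},
    {"translation":[0,0,0],"delta_rot":[0,0,0]},
  ],
)

```text
time: 8.7
eef_pos: [440.0, -283.3, 130.7]
tool_rot: [[1.0, 0.028, 0.0], [0.028, -1.0, -0.0], [0.0, 0.0, -1.0]]
ft_force: [-1.2, 0.7, 5.1]
grip_width: 0.1
grip_force: 2.6
```

>>> jog_arm(
  moves=[
    {"translation":[0,0,-0.002],"delta_rot":[0,0,0]},
    {"translation":[0,0,0],"delta_rot":[0,0,0]},
  ],
)

```text
time: 8.95
eef_pos: [440.0, -283.3, 129.0]
tool_rot: [[1.0, 0.027, 0.0], [0.027, -1.0, -0.0], [0.0, 0.0, -1.0]]
ft_force: [-1.2, 1.7, 7.3]
grip_width: 0.1
grip_force: 3.7
```

>>> jog_arm(
  moves=[
    {"translation":[0,0,0.005],"delta_rot":[0,0,0]},
    {"translation":[0,0,0.015],"delta_rot":[0,0,0]},
    {"translation":[0,0,0.03],"delta_rot":[0,0,0]},
    {"translation":[0,0.01,0.03],"delta_rot":[0,0,0]},
    {"translation":[0,0.05,0.005],"delta_rot":[0,0,0]},
    {"translation":[0,0.055,0],"delta_rot":[0,0,0]},
    {"translation":[0,0.055,0],"delta_rot":[0,0,0]},
    {"translation":[0,0.055,0],"delta_rot":[0,-1,0]},
  ],
)

```text
time: 9.95
eef_pos: [439.8, -56.7, 213.8]
tool_rot: [[0.999, 0.027, 0.019], [0.027, -1.0, -0.0], [0.019, 0.001, -1.0]]
ft_force: [0.2, 0.1, -0.1]
grip_width: -0.0
grip_force: 0.0
```

>>> jog_arm(
  moves=[
    {"translation":[0.01,0.055,0],"delta_rot":[0,-2,0]},
    {"translation":[0.015,0.055,0],"delta_rot":[0,-2,0]},
    {"translation":[0.015,0.04,0],"delta_rot":[0,-2,0]},
    {"translation":[0.015,0.015,0],"delta_rot":[0,-2,0]},
    {"translation":[0.01,0,-0.02],"delta_rot":[0,-2,0]},
    {"translation":[0,0,-0.02],"delta_rot":[0,-2,0]},
    {"translation":[0,0,-0.02],"delta_rot":[0,-2,0]},
    {"translation":[0,0,0],"delta_rot":[0,0,0]},
  ],
)

```text
time: 10.95
eef_pos: [502.4, 106.5, 151.1]
tool_rot: [[0.967, 0.027, 0.254], [0.028, -1.0, -0.001], [0.254, 0.008, -0.967]]
ft_force: [-0.9, 0.4, -0.2]
grip_width: -0.2
grip_force: 0.0
```

>>> jog_arm(
  moves=[
    {"translation":[0.0065,0.004,-0.021],"delta_rot":[0,0,0]},
    {"translation":[0,0,-0.02],"delta_rot":[0,0,0]},
    {"translation":[0.0024,0,-0.009],"delta_rot":[0,0,0]},
    {"translation":[0.0013,0,-0.005],"delta_rot":[0,0,0]},
    {"translation":[0,0,0],"delta_rot":[0,0,0]},
  ],
)

```text
time: 11.58
eef_pos: [515.6, 110.8, 98.8]
tool_rot: [[0.965, 0.026, 0.259], [0.027, -1.0, 0.0], [0.259, 0.007, -0.966]]
ft_force: [-0.6, 0.1, -0.5]
grip_width: -0.1
grip_force: 0.0
```

>>> jog_arm(
  moves=[
    {"translation":[-0.004,0,0],"delta_rot":[0,0,0]},
    {"translation":[0.0013,0,-0.005],"delta_rot":[0,0,0]},
    {"translation":[0.0013,0,-0.005],"delta_rot":[0,0,0]},
    {"translation":[0,0,0],"delta_rot":[0,0,0]},
  ],
)

```text
time: 12.08
eef_pos: [513.2, 110.7, 87.6]
tool_rot: [[0.966, 0.027, 0.258], [0.028, -1.0, -0.0], [0.258, 0.007, -0.966]]
ft_force: [0.4, -0.8, 0.2]
grip_width: -0.2
grip_force: 0.0
```

Run:
```python
from h import *
from rig import grab_frame,readout
p=readout.observe()["eef_pos"];print(p)
f=grab_frame("scene");g=grab_frame("top")
cv2.imwrite("pics/c5.png",np.hstack([cv2.resize(f["img"][150:280,340:500],(480,390)),cv2.resize(g["img"][165:305,180:300],(320,390))]))
```

```text
[513.18372656 110.72972605  87.61276395]
```

View pics/c5.png

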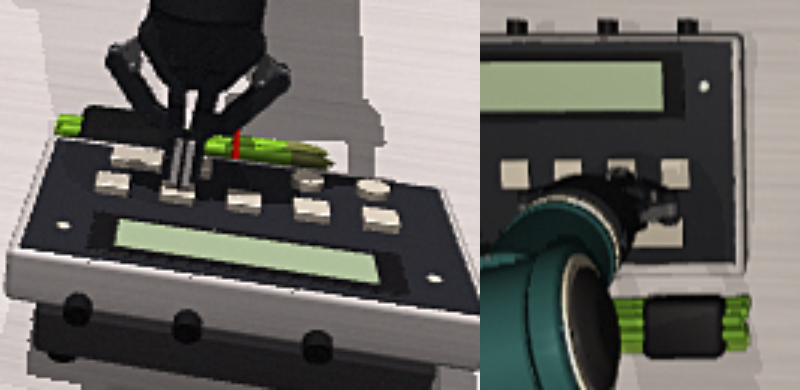

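The fingertips are just above the asparagus key: second from the scene's left at crop (178,193), which is the operator's fourth. I'll press it along the key's own axis.

>>> jog_arm(
  moves=[
    {"translation":[0.0007,0,-0.0027],"delta_rot":[0,0,0]},
    {"translation":[0,0,0],"delta_rot":[0,0,0]},
  ],
)

```text
time: 12.42
eef_pos: [514.7, 110.9, 85.8]
tool_rot: [[0.965, 0.027, 0.259], [0.027, -1.0, 0.0], [0.259, 0.007, -0.966]]
ft_force: [-1.0, 0.8, 1.8]
grip_width: -0.2
grip_force: 1.1
```

>>> jog_arm(
  moves=[
    {"translation":[0.0005,0,-0.002],"delta_rot":[0,0,0]},
    {"translation":[0,0,0],"delta_rot":[0,0,0]},
  ],
)

```text
time: 12.68
eef_pos: [515.2, 110.9, 84.0]
tool_rot: [[0.965, 0.027, 0.26], [0.027, -1.0, 0.0], [0.259, 0.007, -0.966]]
ft_force: [-1.9, 1.1, 5.7]
grip_width: -0.2
grip_force: 2.3
```

>>> jog_arm(
  moves=[
    {"translation":[0.0005,0,-0.002],"delta_rot":[0,0,0]},
    {"translation":[0,0,0],"delta_rot":[0,0,0]},
  ],
)

```text
time: 12.92
eef_pos: [515.7, 111.0, 82.1]
tool_rot: [[0.965, 0.027, 0.26], [0.027, -1.0, 0.0], [0.26, 0.007, -0.966]]
ft_force: [-2.6, -0.0, 6.9]
grip_width: 0.3
grip_force: 3.6
```

>>> jog_arm(
  moves=[
    {"translation":[-0.0013,0,0.005],"delta_rot":[0,0,0]},
    {"translation":[-0.0026,0,0.01],"delta_rot":[0,0,0]},
    {"translation":[-0.004,0,0.015],"delta_rot":[0,0,0]},
    {"translation":[0,0,0],"delta_rot":[0,0,0]},
    {"translation":[-0.02,-0.008,0],"delta_rot":[0,0,0]},
    {"translation":[-0.025,-0.008,-0.01],"delta_rot":[0,0,0]},
    {"translation":[0,0,-0.013],"delta_rot":[0,0,0]},
    {"translation":[0,0,0],"delta_rot":[0,0,0]},
  ],
)

```text
time: 13.92
eef_pos: [461.9, 94.7, 87.4]
tool_rot: [[0.966, 0.027, 0.257], [0.028, -1.0, -0.0], [0.257, 0.007, -0.966]]
ft_force: [-0.3, 0.4, 0.9]
grip_width: 0.1
grip_force: 0.0
```

>>> jog_arm(
  moves=[
    {"translation":[0.0015,0,-0.005],"delta_rot":[0,0,0]},
    {"translation":[0.0015,0,-0.005],"delta_rot":[0,0,0]},
    {"translation":[0,0,0],"delta_rot":[0,0,0]},
  ],
)

```text
time: 14.3
eef_pos: [465.5, 94.9, 78.1]
tool_rot: [[0.966, 0.027, 0.258], [0.028, -1.0, -0.0], [0.258, 0.007, -0.966]]
ft_force: [-0.7, 0.2, 0.0]
grip_width: 0.1
grip_force: 0.0
```

>>> jog_arm(
  moves=[
    {"translation":[0.001,0,-0.004],"delta_rot":[0,0,0]},
    {"translation":[0,0,0],"delta_rot":[0,0,0]},
  ],
)

```text
time: 14.55
eef_pos: [466.2, 94.8, 74.2]
tool_rot: [[0.966, 0.027, 0.258], [0.028, -1.0, -0.0], [0.258, 0.007, -0.966]]
ft_force: [0.5, -0.6, -0.2]
grip_width: -0.0
grip_force: 0.0
```

>>> jog_arm(
  moves=[
    {"translation":[0.0005,0,-0.002],"delta_rot":[0,0,0]},
    {"translation":[0,0,0],"delta_rot":[0,0,0]},
  ],
)

```text
time: 14.8
eef_pos: [467.0, 94.9, 72.7]
tool_rot: [[0.966, 0.027, 0.259], [0.027, -1.0, 0.0], [0.259, 0.007, -0.966]]
ft_force: [-1.7, 0.3, 2.4]
grip_width: 0.3
grip_force: 1.2
```

>>> jog_arm(
  moves=[
    {"translation":[0.0005,0,-0.002],"delta_rot":[0,0,0]},
    {"translation":[0,0,0],"delta_rot":[0,0,0]},
  ],
)

```text
time: 15.05
eef_pos: [467.6, 94.9, 70.8]
tool_rot: [[0.965, 0.027, 0.259], [0.027, -1.0, 0.0], [0.259, 0.007, -0.966]]
ft_force: [-1.9, -0.0, 4.4]
grip_width: -0.0
grip_force: 2.5
```

>>> jog_arm(
  moves=[
    {"translation":[0.0005,0,-0.002],"delta_rot":[0,0,0]},
    {"translation":[0,0,0],"delta_rot":[0,0,0]},
  ],
)

```text
time: 15.3
eef_pos: [468.1, 94.9, 68.9]
tool_rot: [[0.965, 0.027, 0.259], [0.028, -1.0, 0.0], [0.259, 0.007, -0.966]]
ft_force: [-2.4, 0.5, 6.6]
grip_width: 0.1
grip_force: 3.8
```

Pressed about 4.5 mm. Retract clear along the normal.

>>> jog_arm(
  moves=[
    {"translation":[-0.0013,0,0.005],"delta_rot":[0,0,0]},
    {"translation":[-0.0026,0,0.01],"delta_rot":[0,0,0]},
    {"translation":[-0.005,0,0.02],"delta_rot":[0,0,0]},
    {"translation":[0,0,0.04],"delta_rot":[0,0,0]},
    {"translation":[0,-0.05,0.05],"delta_rot":[0,0,0]},
    {"translation":[-0.03,-0.05,0.02],"delta_rot":[0,0,0]},
    {"translation":[0,0,0],"delta_rot":[0,0,0]},
    {"translation":[0,0,0],"delta_rot":[0,0,0]},
  ],
)

```text
time: 16.3
eef_pos: [428.8, 0.4, 207.9]
tool_rot: [[0.965, 0.025, 0.26], [0.026, -1.0, -0.0], [0.259, 0.007, -0.966]]
ft_force: [0.2, -0.5, 0.0]
grip_width: 0.0
grip_force: 0.0
```

Run:
```python
from h import *
from rig import grab_frame,readout
np.set_printoptions(precision=1,suppress=True)
print(readout.observe()["ft_force"])
f=grab_frame("scene");g=grab_frame("top")
print(blobs(f,(360,195,480,235),130,15,200))
print(blobs(g,(345,256,424,275),150,10,400))
cv2.imwrite("pics/end.png",f["img"])
```

```text
[ 0.2 -0.5  0. ]
[(np.float64(393.71), np.float64(202.12), np.float64(178.3125), np.float64(38.0), np.float64(9.25)), (np.float64(377.12), np.float64(209.64), np.float64(52.375), np.float64(11.25), np.float64(6.25)), (np.float64(398.89), np.float64(212.55), np.float64(54.375), np.float64(11.25), np.float64(6.25)), (np.float64(420.97), np.float64(215.55), np.float64(54.3125), np.float64(11.0), np.float64(6.5)), (np.float64(443.51), np.float64(218.57), np.float64(58.0), np.float64(12.0), np.float64(6.5)), (np.float64(466.48), np.float64(221.66), np.float64(57.1875), np.float64(12.25), np.float64(6.5))]
[(np.float64(408.38), np.float64(266.33), np.float64(79.1875), np.float64(10.0), np.float64(10.75)), (np.float64(362.6), np.float64(266.29), np.float64(73.6875), np.float64(14.75), np.float64(5.25))]
```

View pics/end.png

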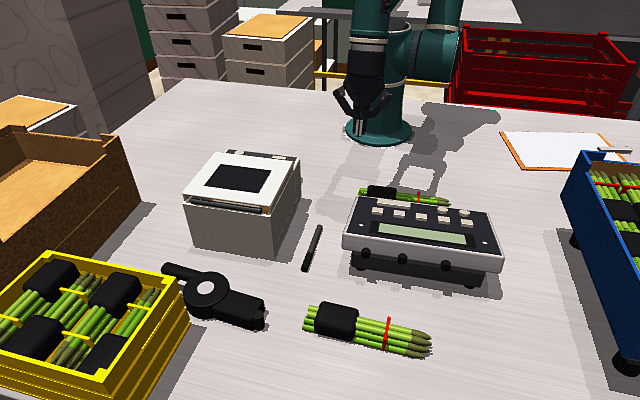

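The cover is shut. The keys have sprung back to the same pixels as at the start (e.g. the asparagus key at (398.9,212.5)), nothing has moved, and the arm is clear.

```bash
python3 -c "
from rig import workorder; print(workorder.finish_job())"
```

```text
the job is handed in; nothing more can be done
None
```

I handed the job in at about 16 s: I shut the cover, then tapped the ready button, the asparagus key and the print bar once each in that order (about 7 N, 4–5 mm in), and the printer and terminal stayed where they were; the hand-in returned no verdict.

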